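# Hold the hidden bolt head while the nut driver runs the nut home

## Robot

A 6-joint arm with a two-finger parallel gripper is mounted at the origin on a cart in front of the work surface, level with it; the furniture and walls round the work are solid. World frame = base frame: x ahead of the robot, y to its left, z up, the work surface at z = 0. Lengths are in m, angles in rad, forces in N, time in s.
With the tool pointing down it reaches from about 0.4 to 0.825 m from the base axis. Payload 7 kg.
Tool frame: the origin (TCP) lies midway between the tips of the shut fingers; the grasp point (between the pads) lies 19 mm behind it; z points along the fingers, y is the line along which they close (so a half turn about z gives the same grasp; the last joint's range is limited). The gripper opens to 88 mm and grips with 3 to 60 N. Pads are 19 mm wide; open, the fingers measure 130 mm over their backs; the gripper's body (78 mm by 193 mm) begins 47 mm behind the grasp point.
Start: joints at [1.605, 0.359, 0.012, 0, -1.224, -0.288], TCP at [0.169, 0.653, 0.205] pointing down, gripper open.
Joint ranges: [-3.07, 3.07], [-1.43, 2.12], [-1.02, 1.25], [-3.03, 1.67], [-3.05, -0], [-3.03, 3.03]. Speed limits (rad/s): [2.39, 2.39, 3.01, 3.14, 3.14, 3.14].

## Interface

Orientations are given as [roll, pitch, yaw] about the fixed x, y, z axes, in that order (R = Rz(yaw) Ry(pitch) Rx(roll)).
In Python, from station import telemetry, eyes, ticket, recognise, trace gives the robot as it stands. The module is installed in compiled form; this text tells all that it offers.
- The arm moves only by the tool servo_tool, never from a script. Its argument "series" is a list that holds one entry, the list of rows, each a list of 4 numbers: the shift along the tool's x, y, z in mm, then the turn about the tool's z in rad. In form: [[[x, y, z, roll], ...]]. A call has exactly 10 rows; each row shifts and turns the commanded pose from where the row before left it, along the tool's axes as they then stand; what a row does not reach is not made up. A row lasts 1/12 s, in which the tool goes at most 41.7 mm and 7.16 degrees, less where a joint would pass 70% of its speed; a pose out of reach is approached as far as the arm can. A call is refused whole if a number of a shift passes 41.7 or a number of a turn 0.125, either way. A call with a gripper value outside its range is refused whole. "claw" is the gripper's target within -1 to 1 (shut at 1, half-way at 0, fully open at -1), set as the call begins (left out, the last holds). The fingers move at their own pace and stop on an object; "grip_force" is the grip in N (left out, the last holds). Time passes only in rows, so rows that do not move let the fingers close, or fill a call up. It gives the time, the measured TCP pose, the force, the opening and the grip force at its end, in the units of the state.
- telemetry.get_state(): the state, without advancing time (a new reading comes with each control period).
- eyes.grab_frame(name): name is "side" or "top"; returns the picture (420x560x3 uint8, red, green, blue); there is no depth.
- eyes.calibration(name): a dict with "mtx" (3x3 intrinsics, pixels), "k1" (the pictures are not rectified: a ray, as slopes to the right and down, at radius r is drawn at 1 + k1 r^2 times it, then the intrinsics apply), "rvec" (rotation vector, rad) and "tvec" (3), from world to camera coordinates, as OpenCV has them. Camera axes: x right, y down, z forward; pixel columns grow to the right and rows downward; lengths in m; the calibration is good to about 2 mm. A picture is of the moment at which its call begins. calibration takes no time and is no camera call.
- ticket.job_done(): hands the job in; it is judged then, once.
Trained networks look in the newest picture that a camera, given by its name, has taken for a name from the list of things; names that differ only in an ending like _2 or _b are one class to them, and where a whole thing is asked for, a point or a joint stands for the part that bears it (a point fixed in the world has none). Each returns a list of dicts, best first, with "conf" (0 to 1); they miss things now and then, are a little off and sometimes report something else, mostly with a low value. They report only what shows in the picture. A call takes as long as a camera call. They do not tell look-alikes from the thing itself.
- recognise(camera, name): "position" ([x, y, z] in m, in world coordinates, good to about 4 mm: the middle of the surface that is visible of it).
- trace(camera, name): "mask" (420x560 bool, what is visible of it).
The state is a dict: "t": time; "q": joint angles; "qd": joint speeds; "joint_efforts": joint torques, N m; "eef_pos": TCP position; "ee_rot": TCP orientation; "force": force on the tool from outside, world axes, zero at the start; "moment": the same for the moment, N m; "width": finger opening in m; "gripper_force": force on a finger pad.
Only numpy, scipy, OpenCV 4.12 (cv2) and the standard library are available. Lean on these libraries where they do the work, as an engineer would, in place of code of your own. Each camera call takes 0.05 s, during which the arm holds its last target. There are 200 camera calls.

## Task

Start the nut driver by throwing its run lever forward, towards the bracket: the bolt now just spins round with the nut. Then reach down into the narrow gap between the back of the bracket and the chamber, grip the hexagonal bolt head hidden there and hold it from turning until the nut has run up tight and the driver has stalled. Finish still gripping the bolt head, with the driver left on; do not let go, and do not knock over or push away the bottle and the two cans that stand round the fixture.

Things in the scene. Friction and masses are not known exactly. Their poses are not given: they have to be found in the camera images.
- fixture: Fixture fixed to the worktop (base plate 345 x 140 x 12 mm). From the robot's side to the back: nut driver lying in a cradle (42 mm thick, axis along x at height 75 mm), angle bracket, gap, chamber. Origin: on the worktop below the bolt's axis, in the bracket's front face. x runs along the bolt from driver to chamber, z up. Place and yaw vary.
- bracket_top (a point): Middle of the top edge of the upright steel bracket (100 mm wide, 8 mm thick, 100 mm above the worktop), 4 mm along x from the fixture's origin. A slotted arm lies on its front face; the arm's lens ring stands out on the +y side over a dish, from y = 96 to 156 mm.
- gap (a point): Middle of the gap at the level of the bracket's top, x = 31 mm in the fixture: 46 mm wide along x between the bracket's back (x = 8) and the chamber (x = 54 mm), open above and at both sides, floor 12 mm above the worktop. The chamber, an aluminium block 80 x 110 mm, is 100 mm high, its lid fittings up to 106 mm.
- bolt_head: Hexagonal steel bolt head in the gap: 24 mm across flats, 10 mm thick. Origin: its centre, height 75 mm, x = 25 mm in the fixture (17 mm behind the bracket; a 21 mm round spacer between). x: the bolt's axis, about which it turns freely with the nut (about 2.5 rad/s once the driver runs). Flats face +-y and each 60 deg; they swing flat against a grip by themselves. Holding it takes 0.1 N m.
- run_lever (a joint): Run lever on top of the driver, rad: 0 = off, leaning to the driver's rear end, spindle blocked; 1.0 = fully on, leaning to the bracket. The driver runs from about 0.4 on. Stiff (a few N at the knob), stays where it is put. Pivot in the fixture at x = -100 mm, height 103 mm, axis along y.
- lever_tip (a point): Centre of the lever's round black knob, 15 mm across, 42 mm from the pivot; 140 mm above the worktop at either end of its swing. It moves 40 mm along the fixture's +x from off to on.
- spindle (a joint): Turning angle of the driver's spindle with socket and nut, rad, growing as the driver runs. It stands still while the lever is off, and stalls when the nut is tight on a bolt that is held.
- nut (a joint): How far the nut has run up the bolt towards the bracket, m: 0 at the start, 0.004 = tight against its washer. It grows only while the driver runs and the bolt is held from turning: the whole run then takes about 7 s.
- dropper_bottle_mid (a point): Centre of a loose amber dropper bottle with a black tip, 34 mm across, 98 mm tall, upright beside the chamber on its -y side.
- can_mid (a point): Centre of a loose white plastic canister with a blue lid, 40 mm across, 53 mm tall, upright beside the driver on its +y side.
- small_can_mid (a point): Centre of a loose white plastic canister with a black lid, 40 mm across, 64 mm tall, upright beside the driver on its -y side.
There are look-alikes about, which are no part of the job. What is shaped like the part that bears small_can_mid but turquoise is not meant.

How it is judged:
By the outcome, as a careful person would: the job done as asked, in the order asked, and still so for the second after the job is handed in, while the arm keeps its last pose, push and grip.
It also fails if it takes over 61 s, if anything falls off the work surface, if the arm or the gripper's body presses on something with over 40 N, if the wrist force passes 120 N, or if a joint passes its speed limit or range.

## Working session

There is one attempt and no reset: what is moved stays moved. The work goes in short steps, Python scripts to look and compute and a tool call to move; the robot and the scene stay as the last step left them, time stands still between calls to the robot, and variables do not carry over. Pictures are saved under pics/ and viewed, at most 10 in all, crops included, and the job is handed in when it is done.

Besides the shell and the picture viewer there is one more tool, called as name([rows], argument=value, ...), one row to a line, values as JSON. servo_tool: Moves the arm, as the interface text tells. Its arguments: {"type":"object","properties":{"series":{"type":"array"},"claw":{"type":"number"},"grip_force":{"type":"number"}},"required":["series"]}

```bash
mkdir -p pics
cat > h.py <<'E'
import numpy as np, cv2
from station import telemetry, eyes, ticket, recognise, trace
def proj(cam,P):
    c=eyes.calibration(cam); R=cv2.Rodrigues(np.array(c["rvec"],float))[0]
    p=np.atleast_2d(P)@R.T+np.ravel(c["tvec"]); s=p[:,:2]/p[:,2:]
    s=s*(1+c["k1"]*(s**2).sum(1,keepdims=True)); M=np.array(c["mtx"])
    return s@M[:2,:2].T+M[:2,2]
def ray(cam,uv):
    c=eyes.calibration(cam); R=cv2.Rodrigues(np.array(c["rvec"],float))[0]; M=np.array(c["mtx"])
    d=(np.array(uv,float)-M[:2,2])/[M[0,0],M[1,1]]; s=d.copy()
    for _ in range(20): s=d/(1+c["k1"]*(s@s))
    return -R.T@np.ravel(c["tvec"]), R.T@np.r_[s,1]
def at_z(cam,uv,z):
    o,d=ray(cam,uv); return o+d*(z-o[2])/d[2]
def save(cam,name):
    im=eyes.grab_frame(cam); cv2.imwrite(f"pics/{name}.png",im[:,:,::-1]); return im
E
python3 - <<'E'
from h import *
s=telemetry.get_state(); print({k:np.round(v,3).tolist() for k,v in s.items()})
for c in("top","side"):
    save(c,c+"0"); o,d=ray(c,(280,210)); print(c,o.round(3),(d/np.linalg.norm(d)).round(3))
    for n in("fixture","bracket_top","gap","bolt_head","run_lever","lever_tip","dropper_bottle_mid","can_mid","small_can_mid"):
        print(n,[(round(r["conf"],2),np.round(r["position"],3).tolist(),proj(c,r["position"]).round().tolist()) for r in recognise(c,n)[:3]])
E
```

```text
{'t': 0.0, 'q': [1.605, 0.359, 0.011, -0.0, -1.224, -0.288], 'qd': [0.0, 0.001, 0.0, -0.002, 0.0, -0.0], 'joint_efforts': [0.002, -58.273, 29.305, 6.997, 0.007, -0.0], 'eef_pos': [0.169, 0.653, 0.204], 'ee_rot': [3.14, -0.0, -0.254], 'force': [0.445, 1.075, -0.102], 'moment': [0.001, 0.016, -0.034], 'gripper_force': 0.0, 'width': 0.088}
top [ 0.473 -0.02   0.935] [ 0.175  0.036 -0.984]
fixture [(0.58, [0.536, -0.027, 0.019], [[298.0, 252.0]])]
bracket_top [(0.7, [0.538, -0.028, 0.018], [[299.0, 251.0]]), (0.22, [0.544, -0.034, 0.088], [[302.0, 246.0]])]
gap [(0.97, [0.538, -0.024, 0.021], [[297.0, 251.0]]), (0.49, [0.592, -0.018, 0.085], [[294.0, 224.0]]), (0.32, [0.692, -0.142, 0.051], [[346.0, 182.0]])]
bolt_head []
run_lever [(0.57, [0.468, -0.053, 0.144], [[312.0, 282.0]])]
lever_tip [(0.47, [0.467, -0.058, 0.144], [[315.0, 282.0]])]
dropper_bottle_mid []
can_mid [(0.78, [0.413, 0.071, 0.055], [[255.0, 307.0]])]
small_can_mid [(0.85, [0.598, -0.238, 0.066], [[393.0, 220.0]]), (0.58, [0.545, -0.173, 0.064], [[365.0, 245.0]])]
side [0.964 0.738 0.764] [-0.325 -0.72  -0.613]
fixture
[... 187 characters left out ...]
046], [[232.0, 217.0]])]
gap [(0.77, [0.564, 0.015, 0.055], [[309.0, 233.0]]), (0.31, [0.704, -0.134, 0.043], [[232.0, 218.0]])]
bolt_head [(0.55, [0.603, -0.018, 0.077], [[288.0, 222.0]])]
run_lever [(0.69, [0.548, -0.025, 0.084], [[307.0, 212.0]]), (0.57, [0.469, -0.052, 0.124], [[331.0, 184.0]])]
lever_tip [(0.31, [0.565, 0.017, 0.053], [[309.0, 234.0]])]
dropper_bottle_mid [(0.83, [0.702, -0.133, 0.046], [[233.0, 217.0]])]
can_mid [(0.61, [0.423, 0.087, 0.039], [[376.0, 238.0]]), (0.45, [0.554, -0.16, 0.052], [[281.0, 194.0]])]
small_can_mid [(0.69, [0.605, -0.227, 0.04], [[254.0, 190.0]]), (0.61, [0.554, -0.161, 0.056], [[281.0, 192.0]]), (0.42, [0.544, -0.023, 0.09], [[310.0, 210.0]])]
```

Run:
```python
import cv2
a=cv2.imread("pics/top0.png")[110:390,170:450]; cv2.imwrite("pics/top0c.png",cv2.resize(a,(600,600),interpolation=cv2.INTER_CUBIC))
a=cv2.imread("pics/side0.png")[120:300,180:420]; cv2.imwrite("pics/side0c.png",cv2.resize(a,(800,600),interpolation=cv2.INTER_CUBIC))
```

```text
(no output)
```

View pics/top0c.png

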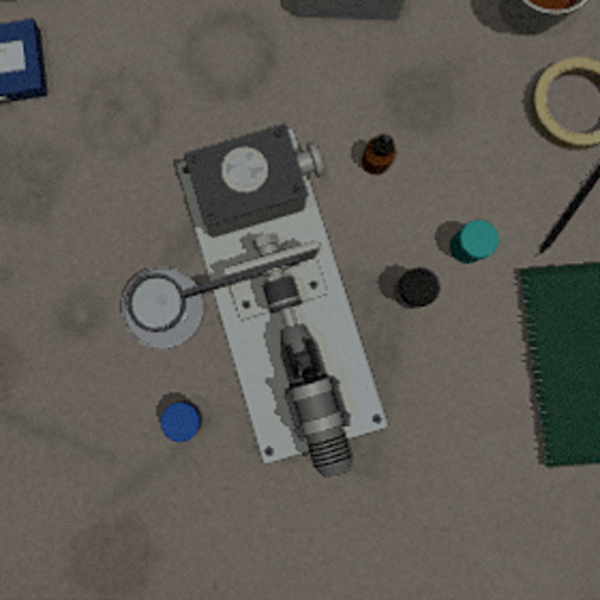

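View pics/side0c.png

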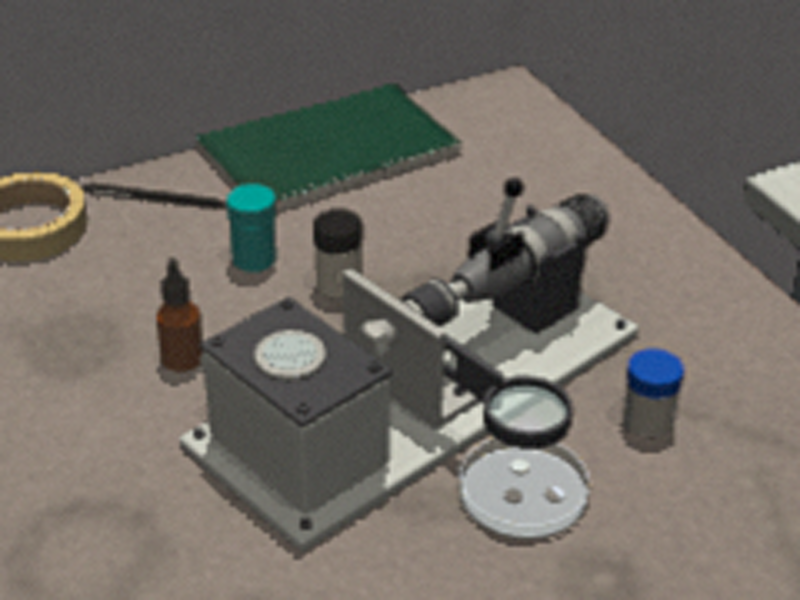

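The top crop shows the fixture with the driver at the bottom (330,455) and the chamber at the top (245,180). The blue-lid can is on the left at (181,421). The black-lid can at (418,287) is the small can, and the turquoise one at (478,240) is the look-alike. The bottle is at (379,155). The side crop shows the lever knob at (514,187), leaning to the rear, the bolt head at (378,330), the bracket top edge from (345,272) to (443,338), and the lid corners. None of the pieces that could be confused is touched. The lever knob is the only such part on the driver, and this crop serves as its check.

```bash
cat > fit.py <<'E'
from h import *
from scipy.optimize import least_squares
S=lambda u,v:(180+(u+.5)*.3-.5,120+(v+.5)*.3-.5)
T=lambda u,v:(170+(u+.5)/600*280-.5,110+(v+.5)/600*280-.5)
obs=[("side",S(514,187),(-.120,0,.140)),("side",S(345,272),(.004,-.05,.1)),("side",S(443,338),(.004,.05,.1)),
("side",S(205,345),(.134,-.055,.1)),("side",S(288,302),(.054,-.055,.1)),("side",S(388,372),(.054,.055,.1)),("side",S(303,418),(.134,.055,.1)),
("side",S(378,330),(.030,0,.075)),("top",T(320,246),(.004,-.05,.1)),("top",T(264,463),(None,.07,.012)),("top",T(387,425),(None,-.07,.012))]
def W(p,q):
    x=p[3] if q[0] is None else q[0]; c,s=np.cos(p[2]),np.sin(p[2])
    return np.array([p[0]+c*x-s*q[1],p[1]+s*x+c*q[1],q[2]])
def res(p): return np.concatenate([proj(c,W(p,q))[0]-uv for c,uv,q in obs])
r=least_squares(res,[.56,-.03,.27,-.2],loss="soft_l1")
p=r.x
if __name__=="__main__":
    print(p.round(4)); 
    for o,e in zip(obs,res(p).reshape(-1,2)): print(o[0],o[2],e.round(1))
    for n,q in dict(lever=(-.12,0,.14),bolt=(.025,0,.075)).items(): print(n,W(p,q).round(4),proj("top",W(p,q)).round(1),proj("side",W(p,q)).round(1))
    for n,w in dict(bottle=(.702,-.133),can=(.418,.079),small=(.55,-.167)).items():
        d=np.array(w)-p[:2]; c,s=np.cos(p[2]),np.sin(p[2]); print(n,(c*d[0]+s*d[1]).round(3),(-s*d[0]+c*d[1]).round(3))
E
python3 fit.py
```

```text
[ 0.5714 -0.0246  0.281  -0.1914]
side (-0.12, 0, 0.14) [1.1 0.3]
side (0.004, -0.05, 0.1) [ 0.4 -0.6]
side (0.004, 0.05, 0.1) [-0.  -1.2]
side (0.134, -0.055, 0.1) [-1.6 -0.4]
side (0.054, -0.055, 0.1) [ 0.3 -2. ]
side (0.054, 0.055, 0.1) [ 2.  -0.8]
side (0.134, 0.055, 0.1) [0.1 1.8]
side (0.03, 0, 0.075) [-3.5  4.3]
top (0.004, -0.05, 0.1) [-0.4 -0.7]
top (None, 0.07, 0.012) [-0.5  0.1]
top (None, -0.07, 0.012) [ 0.8 -0.2]
lever [ 0.4561 -0.0579  0.14  ] [[315.  287.5]] [[334.9 176. ]]
bolt [ 0.5954 -0.0177  0.075 ] [[293.6 223. ]] [[291.1 222. ]]
bottle 0.095 -0.14
can -0.119 0.142
small -0.06 -0.131
```

servo_tool([
  [[32,24,0,0],[32,24,0,0],[32,24,0,0],[32,24,0,0],[32,24,0,0],[32,24,0,0],[32,24,0,0],[32,24,0,0],[32,24,0,0],[32,24,0,0]],
], claw=1, grip_force=20)

```text
t: 1.83
eef_pos: [0.4198, 0.3391, 0.2056]
ee_rot: [-3.141, -0.0, -0.253]
force: [1.0, 0.2, -0.6]
width: 0.0264
gripper_force: 0.0
```

servo_tool([
  [[10.5,39,0,0],[10.5,39,0,0],[10.5,39,0,0],[10.5,39,0,0],[10.5,39,0,0],[10.5,39,0,0],[10.5,39,0,0],[10.5,39,0,0],[10.5,39,0,0],[10.5,39,0,0]],
])

```text
t: 2.67
eef_pos: [0.4223, -0.065, 0.2058]
ee_rot: [-3.141, -0.001, -0.253]
force: [1.9, -0.2, -0.5]
width: 0.0007
gripper_force: 0.0
```

servo_tool([
  [[0,0,0,-0.09],[0,0,0,-0.09],[0,0,0,-0.09],[0,0,0,-0.09],[0,0,0,-0.09],[0,0,0,-0.084],[0,0,10,0],[0,0,10,0],[0,0,10,0],[0,0,10,0]],
])

```text
t: 3.5
eef_pos: [0.4221, -0.0632, 0.1637]
ee_rot: [-3.141, 0.001, 0.277]
force: [0.2, 0.7, 0.0]
width: 0.0006
gripper_force: 0.0
```

```bash
cat > tgt.py <<'E'
import sys
from fit import *
def rel(x,y,z,yaw=None):
    s=telemetry.get_state(); t=W(p,(x,y,z)); from scipy.spatial.transform import Rotation as R
    M=R.from_euler("xyz",s["ee_rot"]).as_matrix(); e=np.array(s["eef_pos"]); d=e-[p[0],p[1],0]; c,q=np.cos(p[2]),np.sin(p[2])
    print("t",round(s["t"],2),"fixture xyz",np.round([1e3*(c*d[0]+q*d[1]),1e3*(-q*d[0]+c*d[1]),1e3*e[2]],1),"yaw err(roll to do)",round(-(p[2]-s["ee_rot"][2]),3),"tool shift mm",(1e3*M.T@(t-e)).round(1),"F",np.round(s["force"],1),"w",round(s["width"],4),"gf",s["gripper_force"],"q",np.round(s["q"],2))
if __name__=="__main__": rel(*map(float,sys.argv[1:4]))
E
python3 tgt.py -.155 0 .125
```

```text
t 3.5 fixture xyz [-154.1    4.3  163.7] yaw err(roll to do) -0.004 tool shift mm [-0.8  4.3 38.7] F [0.2 0.7 0. ] w 0.0006 gf 0.0 q [ 0.32 -0.03 -0.56 -0.   -1.04  1.53]
```

servo_tool([
  [[0,4,10,0],[0,0,10,0],[0,0,10,0],[0,0,9,0],[0,0,0,0],[5,0,0,0],[5,0,0,0],[5,0,0,0],[5,0,0,0],[0,0,0,0]],
])

```text
t: 4.33
eef_pos: [0.4445, -0.0611, 0.1265]
ee_rot: [3.141, -0.001, 0.28]
force: [0.2, -0.2, -0.5]
width: 0.0007
gripper_force: 0.0
```

servo_tool([
  [[5,0,0,0],[5,0,0,0],[5,0,0,0],[5,0,0,0],[4,0,0,0],[4,0,0,0],[4,0,0,0],[4,0,0,0],[0,0,0,0],[0,0,0,0]],
])

```text
t: 5.17
eef_pos: [0.4809, -0.0508, 0.1279]
ee_rot: [3.141, -0.006, 0.281]
force: [3.1, 0.9, 7.8]
width: 0.0002
gripper_force: 3.3
```

Run:
```python
from tgt import *
im=save("side","side1"); rel(-.097,0,.125)
a=im[130:250,250:410,::-1]; cv2.imwrite("pics/side1c.png",cv2.resize(a,(800,600),interpolation=cv2.INTER_CUBIC))
print(proj("side",[W(p,(-.08,0,.14)),W(p,(-.12,0,.14))])-[250,130])
```

```text
t 5.22 fixture xyz [-9.420e+01 -1.000e-01  1.279e+02] yaw err(roll to do) 0.0 tool shift mm [-2.8 -0.1  2.9] F [3.  0.5 6.3] w 0.0005 gf 3.320564366877079 q [ 0.3   0.11 -0.51  0.   -0.94  1.55]
[[73.39016119 52.2875858 ]
 [84.91089384 46.00406221]]
```

View pics/side1c.png

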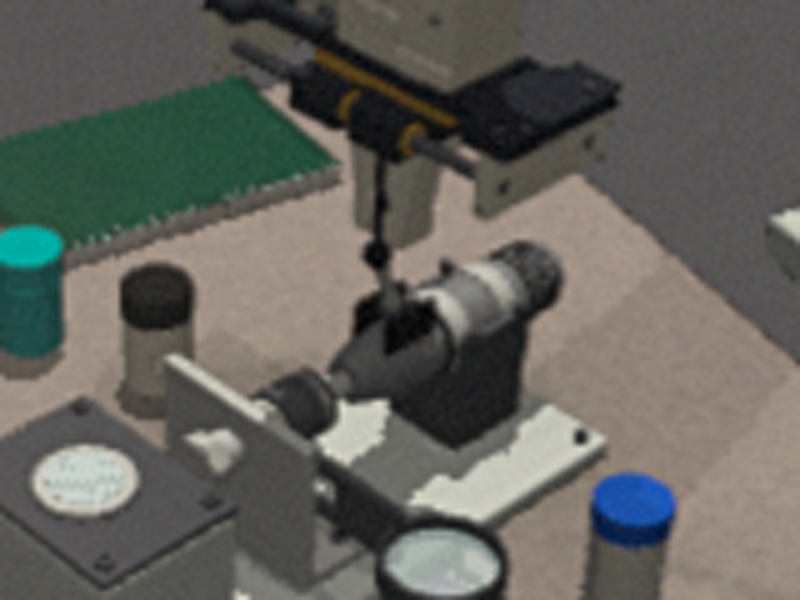

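The knob is now at about (377,255) in the crop, roughly 80% forward, with the finger behind it. The stand-off is a little wider than I assumed, so I'll push the rest of the way.

servo_tool([
  [[2,0,0,0],[2,0,0,0],[2,0,0,0],[2,0,0,0],[0,0,0,0],[0,0,0,0],[0,0,0,0],[0,0,0,0],[0,0,0,0],[0,0,0,0]],
])

```text
t: 6.05
eef_pos: [0.4855, -0.0493, 0.1263]
ee_rot: [3.142, -0.0, 0.28]
force: [1.9, 0.0, 3.7]
width: -0.0001
gripper_force: 1.8
```

Run:
```python
from tgt import *
im=save("side","side2"); rel(-.097,0,.125)
a=im[165:200,305:355,::-1]; cv2.imwrite("pics/side2c.png",cv2.resize(a,(800,560),interpolation=cv2.INTER_CUBIC))
print((proj("side",[W(p,(-.08,0,.14)),W(p,(-.12,0,.14))])-[305,165])*16)
```

```text
t 6.1 fixture xyz [-8.940e+01  1.000e-01  1.263e+02] yaw err(roll to do) -0.001 tool shift mm [-7.6  0.1  1.3] F [1.3 0.5 3.6] w 0.0004 gf 1.8043279834091663 q [ 0.3   0.12 -0.5   0.   -0.95  1.55]
[[294.24257898 276.60137281]
 [478.57430139 176.06499542]]
```

View pics/side2c.png

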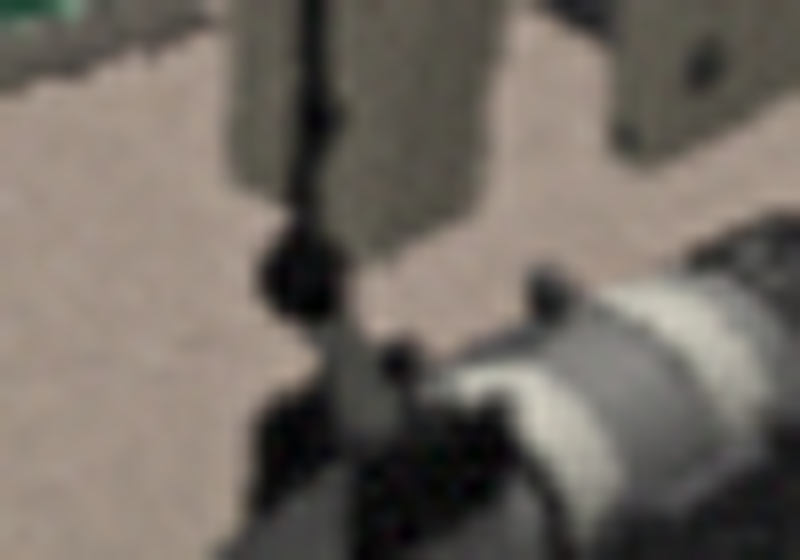

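servo_tool([
  [[2,0,0,0],[2,0,0,0],[1,0,0,0],[0,0,0,0],[0,0,0,0],[0,0,0,0],[0,0,0,0],[0,0,0,0],[0,0,0,0],[0,0,0,0]],
])

```text
t: 6.93
eef_pos: [0.4885, -0.0485, 0.1257]
ee_rot: [-3.142, 0.003, 0.28]
force: [-4.3, -1.2, 7.2]
width: 0.0005
gripper_force: 3.1
```

Run:
```python
from tgt import *
im=save("side","side3"); rel(-.097,0,.125)
e=np.array(telemetry.get_state()["eef_pos"])
print("tcp px",(proj("side",[e,e+[0,0,.019]])-[305,165])*16)
a=im[155:200,295:355,::-1]; cv2.imwrite("pics/side3c.png",cv2.resize(a,(800,600),interpolation=cv2.INTER_CUBIC))
print("tcp px13",(proj("side",[e,W(p,(-.08,0,.14))])-[295,155])*13.33)
```

```text
t 6.98 fixture xyz [-86.3   0.  125.7] yaw err(roll to do) -0.001 tool shift mm [-10.7   0.1   0.8] F [-3.6 -1.2  6.5] w 0.0004 gf 3.1351402401924133 q [ 0.3   0.13 -0.49 -0.   -0.95  1.55]
tcp px [[320.00059684 338.73778882]
 [325.20182777 234.59124996]]
tcp px13 [[399.90049724 415.51092031]
 [378.44084861 363.74351872]]
```

View pics/side3c.png

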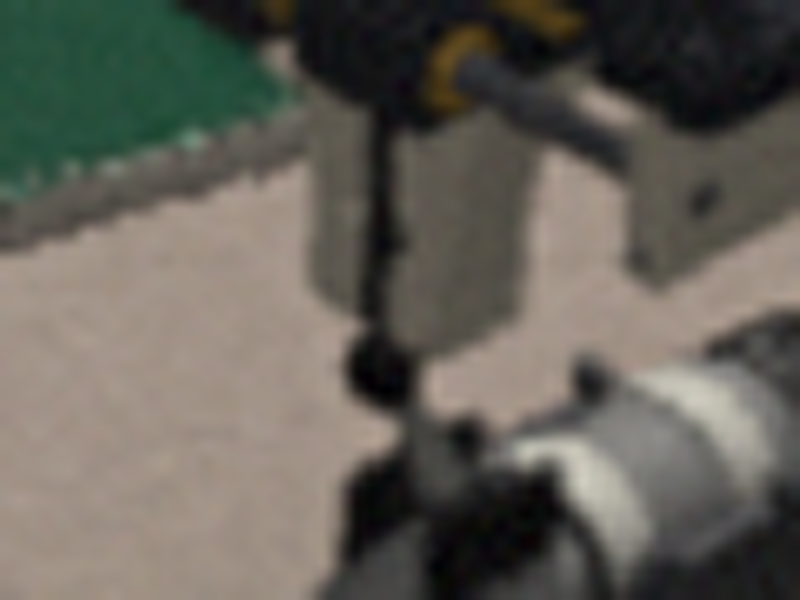

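Knob now at crop (380,370), against a predicted fully-on position of (378,364), so the lever is on. The fingers' visible bottom, around (415,300), looks higher than the projected TCP. I'll back off, lift, and check that in the open above the gap.

servo_tool([
  [[-8,0,0,0],[-8,0,0,0],[0,0,-25,0],[0,0,-30,0],[0,0,-30,0],[20,0,0,0],[30,0,0,0],[30,0,0,0],[30,0,0,0],[19,0,0,0]],
])

```text
t: 7.82
eef_pos: [0.6001, -0.0161, 0.2098]
ee_rot: [-3.141, 0.002, 0.28]
force: [0.1, 1.2, -0.7]
width: 0.0006
gripper_force: 0.0
```

servo_tool([
  [[0,0,0,0],[0,0,0,0],[0,0,0,0],[0,0,0,0],[0,0,0,0],[0,0,0,0],[0,0,0,0],[0,0,0,0],[0,0,0,0],[0,0,0,0]],
], claw=-0.4)

```text
t: 8.65
eef_pos: [0.5986, -0.0167, 0.2113]
ee_rot: [-3.142, -0.0, 0.28]
force: [-1.3, -0.8, 0.5]
width: 0.059
gripper_force: 0.0
```

Run:
```python
from tgt import *
rel(.027,0,.125)
e=np.array(telemetry.get_state()["eef_pos"]); w=telemetry.get_state()["width"]
ey=np.array([-np.sin(p[2]),np.cos(p[2]),0])
out=[]
for c,(v0,u0) in dict(side=(90,205),top=(130,200)).items():
    im=save(c,c+"4")[v0:v0+150,u0:u0+200,::-1]; im=cv2.resize(im,(800,600),interpolation=cv2.INTER_CUBIC)
    for P in (e,e+ey*w/2,e-ey*w/2,e+[0,0,.019]):
        u=(proj(c,P)[0]-[u0,v0])*4; cv2.circle(im,(int(u[0]),int(u[1])),3,(0,0,255),-1)
    cv2.imwrite(f"pics/{c}4c.png",im)
    print(c,(proj(c,[W(p,(-.08,0,.14)),W(p,(.025,0,.075)),W(p,(.031,0,.1))])-[u0,v0])*4)
```

```text
t 8.65 fixture xyz [ 28.4   0.  211.3] yaw err(roll to do) -0.001 tool shift mm [-1.4  0.  86.3] F [-1.3 -0.8  0.5] w 0.059 gf 0.0 q [ 0.3   0.23 -0.15 -0.   -1.19  1.55]
side [[473.56064474 369.1503432 ]
 [344.29427439 528.16063495]
 [336.49465638 499.31686021]]
top [[435.60628354 552.01933951]
 [374.32967153 372.16779782]
 [370.8050712  355.08570296]]
```

View pics/side4c.png

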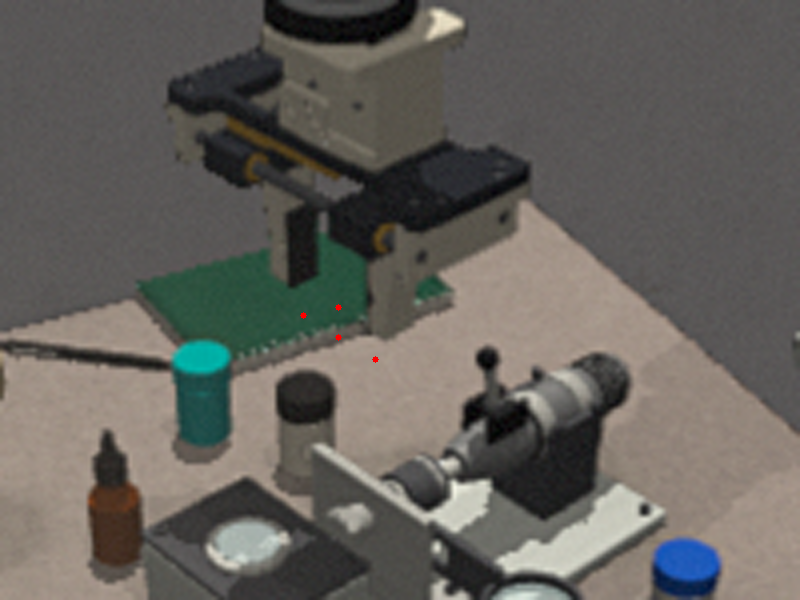

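The side view shows the fingertips about 25–30 px (≈18 mm) above their projected positions (red dots). The knob at (488,357) has also been dragged back to about 60%. I'll check in the top view whether the offset is in height or sideways.

View pics/top4c.png

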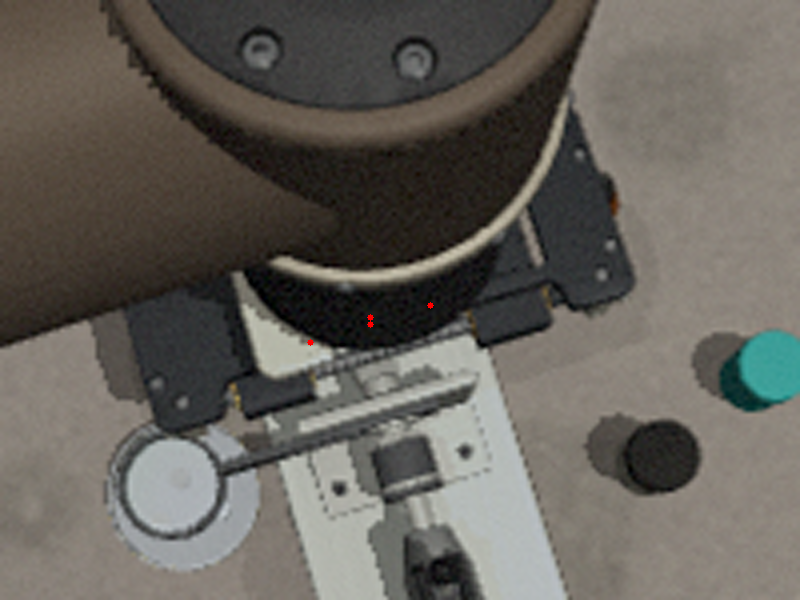

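Top view: the gripper is centred over the gap, so the offset is in height. The true tips are about 20 mm above the reported TCP, which explains why the fingers rode over the knob and dragged it back. I'll redo the push lower down.

servo_tool([
  [[-30,0,0,0],[-35,0,0,0],[-35,0,0,0],[-35,0,0,0],[-28,0,0,0],[0,0,20,0],[0,0,25,0],[0,0,25,0],[0,0,20,0],[0,0,9,0]],
], claw=1)

```text
t: 9.58
eef_pos: [0.4405, -0.062, 0.11]
ee_rot: [-3.141, 0.003, 0.28]
force: [-0.2, 0.3, 0.5]
width: 0.0023
gripper_force: 0.0
```

servo_tool([
  [[0,0,0,0],[5,0,0,0],[5,0,0,0],[5,0,0,0],[5,0,0,0],[5,0,0,0],[5,0,0,0],[5,0,0,0],[3,0,0,0],[0,0,0,0]],
])

```text
t: 10.42
eef_pos: [0.479, -0.0511, 0.1119]
ee_rot: [3.142, 0.0, 0.28]
force: [-0.4, -0.3, -0.2]
width: 0.0004
gripper_force: 0.2
```

```bash
python3 tgt.py -.097 0 .112
```

```text
t 10.42 fixture xyz [-9.610e+01  1.000e-01  1.119e+02] yaw err(roll to do) -0.001 tool shift mm [-0.9  0.1 -0.1] F [-0.4 -0.3 -0.2] w 0.0004 gf 0.19304862505578058 q [ 0.3   0.13 -0.53  0.   -0.91  1.55]
```

servo_tool([
  [[2,0,0,0],[2,0,0,0],[2,0,0,0],[0,0,0,0],[0,0,0,0],[0,0,0,0],[0,0,0,0],[0,0,0,0],[0,0,0,0],[0,0,0,0]],
])

```text
t: 11.25
eef_pos: [0.4799, -0.051, 0.1114]
ee_rot: [-3.141, 0.008, 0.279]
force: [-12.9, -1.4, 8.0]
width: 0.0004
gripper_force: 7.4
```

Run:
```python
from tgt import *
rel(-.097,0,.112)
im=save("side","side5")
for n in("lever_tip","run_lever"):
    print(n,[(round(r["conf"],2),proj("side",r["position"]).round(1).tolist()) for r in recognise("side",n)])
    for r in trace("side",n)[:2]: v,u=np.nonzero(r["mask"]); print(round(r["conf"],2),u.min(),u.max(),v.min(),v.max(),u[v<v.min()+4].mean())
c=im[165:195,310:345].astype(int).sum(2); print(c[::2,::2])
```

```text
t 11.25 fixture xyz [-9.520e+01  1.000e-01  1.114e+02] yaw err(roll to do) -0.002 tool shift mm [-1.8  0.1 -0.6] F [-12.9  -1.4   8. ] w 0.0004 gf 7.410020465031266 q [ 0.3   0.13 -0.53 -0.   -0.92  1.55]
lever_tip [(0.47, [[325.8, 186.7]])]
0.48 322 330 180 192 323.8125
run_lever [(0.42, [[324.3, 185.8]]), (0.21, [[290.1, 222.6]])]
0.64 321 331 179 193 323.5
[[320 275 270 261 407 247  86  46  60  39 175 131 146 144 226 282 133  36]
 [260 252 237 314 434 319 262 174  39  50 106 179 150 142 146 240 408 265]
 [309 443 436 451 459 329 245 234 109 193 243 263 232 199 142 116 144 245]
 [455 443 437 445 456 310 262 226 133 270 260 256 235 237 455 390 183 187]
 [437 443 446 447 448 367 253 237 143 268 258 237 237 244 442 453 460 318]
 [441 442 449 453 458 378 267 253  71 268 264 232 222 314 463 458 463 293]
 [448 436 439 451 463 383 256 192  51 263 257 241 225 322 462 440 454 271]
 [446 451 433 437 447 386 239 117 167 265 257 243 237 362 451 448 447 308]
 [440 441 453 443 455 412  32  42 155 274 247 230 235 355 364 412 446 441]
 [445 445 457 444 448 389  18  50 137 261 245 242 357 457 131 207 451 545]
 [445 442 450 445 438 446 290 109 242 413 310 455 451 354 222 287 354 362]
 [424 431 454 448 447 446 457 341 205 134 109 337 290 343 374 388 403 403]
 [442 443 444 438 447 452 281 105 205 201 140 308 447 381 579 476 394 378]
 [442 433 446 431 444 338  30  44 150 214 105 108  47 124 534 551 412 320]
 [449 434 440 430 438 322  34  23  76  84  62  48  38  29 277 499 458 274]]
```

The knob is at about (323,182.5), where fully on is predicted to be, and the force has reached the stop. Next I back straight off, lift, and go over the gap.

servo_tool([
  [[-12,0,0,0],[-13,0,0,0],[0,0,-30,0],[0,0,-35,0],[0,0,-35,0],[28,0,0,0],[30,0,0,0],[30,0,0,0],[30,0,0,0],[24,0,0,0]],
])

```text
t: 12.33
eef_pos: [0.5984, -0.0167, 0.2125]
ee_rot: [3.142, -0.002, 0.28]
force: [0.4, 0.2, 0.7]
width: 0.0005
gripper_force: 0.0
```

servo_tool([
  [[0,0,0,0],[0,0,0,0],[0,0,0,0],[0,0,0,0],[0,0,20,0],[0,0,20,0],[0,0,20,0],[0,0,15,0],[0,0,0,0],[0,0,0,0]],
], claw=-0.4)

```text
t: 13.17
eef_pos: [0.5961, -0.0176, 0.1375]
ee_rot: [3.141, 0.001, 0.28]
force: [0.1, -0.2, -0.2]
width: 0.059
gripper_force: 0.0
```

Run:
```python
from tgt import *
rel(.027,0,.046)
e=np.array(telemetry.get_state()["eef_pos"]); w=telemetry.get_state()["width"]
im=save("side","side6"); c=im[175:195,310:345].astype(int).sum(2); print(c[::2,::2])
u0,v0=225,130
a=cv2.resize(im[v0:v0+105,u0:u0+140,::-1],(800,600),interpolation=cv2.INTER_CUBIC)
cv2.imwrite("pics/side6c.png",a); s=800/140
ey=np.array([-np.sin(p[2]),np.cos(p[2]),0])
print((proj("side",[W(p,(.025,0,.075)),e+ey*w/2+[0,0,.02],e-ey*w/2+[0,0,.02]])-[u0,v0])*s)
```

```text
t 13.17 fixture xyz [ 2.570e+01 -1.000e-01  1.375e+02] yaw err(roll to do) -0.001 tool shift mm [ 1.3 -0.1 91.5] F [ 0.1 -0.2 -0.2] w 0.059 gf 0.0 q [ 0.3   0.28 -0.26  0.   -1.03  1.55]
[[ 95  98  74  61  54 123 240 262 252 219 147 266 470 456 460 471 458 455]
 [ 77  46  61 112 242 262 252 255 255 244 246 281 464 472 473 458 461 452]
 [ 81 102 241 263 257 257 253 252 248 241 286 430 467 465 459 457 454 465]
 [240 254 252 253 251 251 251 254 279 376 472 463 471 457 374 417 448 445]
 [246 260 254 257 258 244 256 153 275 476 470 469 451 469 143 213 462 566]
 [125 254 243 247 243 367 300 105 280 482 404 472 460 373 228 303 366 374]
 [257 255 243 342 460 464 470 407 215 201 110 343 296 347 380 391 416 423]
 [248 292 441 454 460 456 317 141 201 228 153 327 488 390 596 488 404 379]
 [443 462 457 440 456 347  67  34 153 212 175 131  99 149 589 557 423 307]
 [460 444 453 440 450 326  16  23  77 102  92  57  40  35 290 505 430 255]]
[[377.56324913 525.94376422]
 [426.37209106 397.62405535]
 [325.78913619 333.21435814]]
```

View pics/side6c.png

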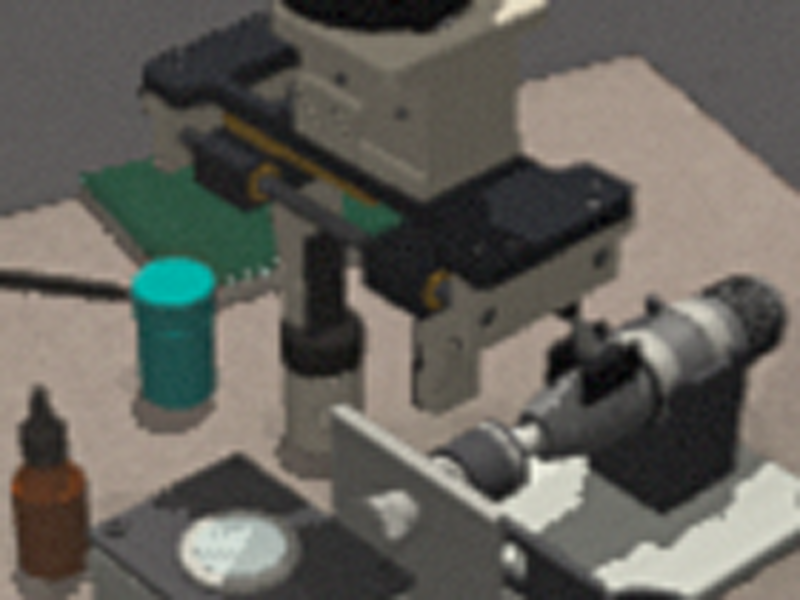

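Everything lines up. The +y finger tip at (425,405) matches the prediction with the 20 mm height correction. The bolt head is at (390,515) and the bracket edge runs from (335,405) to (505,520). Now going down into the gap.

servo_tool([
  [[2.5,0,5,0],[0,0,8,0],[0,0,8,0],[0,0,8,0],[0,0,8,0],[0,0,8,0],[0,0,5,0],[0,0,0,0],[0,0,0,0],[0,0,0,0]],
])

```text
t: 14.05
eef_pos: [0.5995, -0.0165, 0.0874]
ee_rot: [3.141, -0.0, 0.28]
force: [-0.1, -0.3, 0.4]
width: 0.0612
gripper_force: 0.0
```

servo_tool([
  [[0,0,5,0],[0,0,5,0],[0,0,5,0],[0,0,5,0],[0,0,5,0],[0,0,5,0],[0,0,5,0],[0,0,5,0],[0,0,0,0],[0,0,0,0]],
])

```text
t: 14.88
eef_pos: [0.599, -0.0166, 0.0468]
ee_rot: [3.142, 0.001, 0.28]
force: [-0.5, 0.3, 0.8]
width: 0.0611
gripper_force: 0.0
```

Run:
```python
from tgt import *
rel(.028,0,.046)
e=np.array(telemetry.get_state()["eef_pos"]); w=telemetry.get_state()["width"]
im=save("side","side7")
u0,v0=225,130
a=cv2.resize(im[v0:v0+105,u0:u0+140,::-1],(800,600),interpolation=cv2.INTER_CUBIC)
cv2.imwrite("pics/side7c.png",a); s=800/140
ey=np.array([-np.sin(p[2]),np.cos(p[2]),0])
print((proj("side",[W(p,(.025,0,.075)),e+ey*w/2+[0,0,.02],e-ey*w/2+[0,0,.02]])-[u0,v0])*s)
```

```text
t 14.88 fixture xyz [28.8  0.  46.8] yaw err(roll to do) -0.001 tool shift mm [-0.8  0.   0.8] F [-0.5  0.3  0.8] w 0.0611 gf 0.0 q [ 0.3   0.38 -0.35  0.   -0.84  1.55]
[[377.56324913 525.94376422]
 [421.20216444 580.51577608]
 [322.35963798 511.03255464]]
```

View pics/side7c.png

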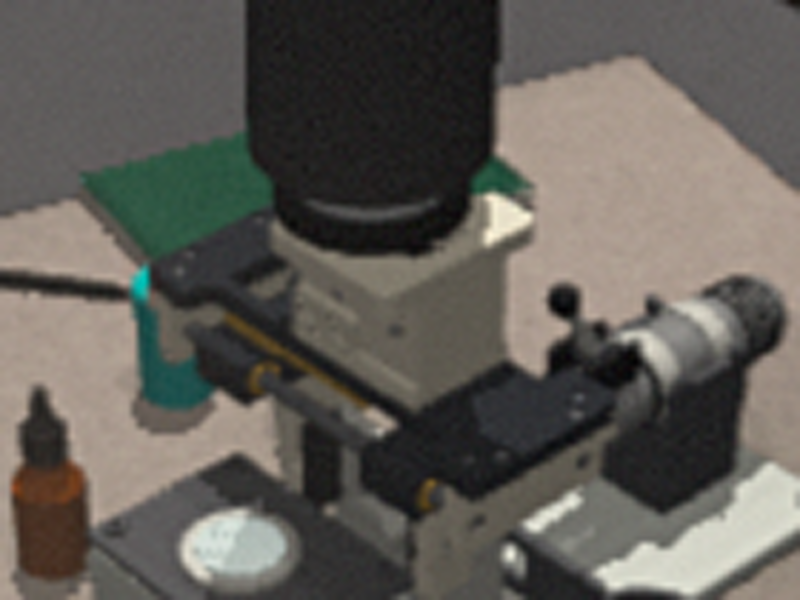

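The knob is still fully on at (565,300), and the fingers are in the gap without contact. I'll go 6 mm lower and grip.

servo_tool([
  [[0,0,3,0],[0,0,3,0],[0,0,0,0],[0,0,0,0],[0,0,0,0],[0,0,0,0],[0,0,0,0],[0,0,0,0],[0,0,0,0],[0,0,0,0]],
])

```text
t: 15.77
eef_pos: [0.5992, -0.0166, 0.0412]
ee_rot: [-3.142, -0.0, 0.28]
force: [0.3, -0.1, -0.4]
width: 0.0614
gripper_force: 0.0
```

servo_tool([
  [[0,0,0,0],[0,0,0,0],[0,0,0,0],[0,0,0,0],[0,0,0,0],[0,0,0,0],[0,0,0,0],[0,0,0,0],[0,0,0,0],[0,0,0,0]],
], claw=1, grip_force=30)

```text
t: 16.6
eef_pos: [0.5993, -0.0168, 0.0412]
ee_rot: [3.141, -0.0, 0.28]
force: [1.1, -3.9, -0.2]
width: 0.0238
gripper_force: 30.0
```

servo_tool([
  [[0,0,0,0],[0,0,0,0],[0,0,0,0],[0,0,0,0],[0,0,0,0],[0,0,0,0],[0,0,0,0],[0,0,0,0],[0,0,0,0],[0,0,0,0]],
])

```text
t: 17.43
eef_pos: [0.5992, -0.0168, 0.0412]
ee_rot: [3.141, 0.0, 0.28]
force: [2.3, -5.7, -1.7]
width: 0.0237
gripper_force: 30.0
```

```bash
python3 -c "
from tgt import *
rel(.028,0,.041); s=telemetry.get_state(); print(s['moment'],s['joint_efforts'])"
```

```text
t 17.43 fixture xyz [28.9 -0.2 41.2] yaw err(roll to do) -0.001 tool shift mm [-0.9 -0.2  0.2] F [ 2.3 -5.7 -1.7] w 0.0237 gf 29.999824790284038 q [ 0.3   0.39 -0.36  0.   -0.82  1.55]
[-1.7980112  -0.76655348  0.00725107] [ 2.87493691e+00 -5.48345196e+01  2.30884981e+01  4.10304844e+00
 -9.08998190e-02 -1.73089548e-02]
```

The width of 23.7 mm matches the hex flats (the spacer would read 21 mm). Now I hold while the nut runs up.

servo_tool([
  [[0,0,0,0],[0,0,0,0],[0,0,0,0],[0,0,0,0],[0,0,0,0],[0,0,0,0],[0,0,0,0],[0,0,0,0],[0,0,0,0],[0,0,0,0]],
])

```text
t: 18.27
eef_pos: [0.5992, -0.0168, 0.0412]
ee_rot: [3.141, 0.0, 0.28]
force: [2.4, -4.7, -0.6]
width: 0.0235
gripper_force: 30.0
```

servo_tool([
  [[0,0,0,0],[0,0,0,0],[0,0,0,0],[0,0,0,0],[0,0,0,0],[0,0,0,0],[0,0,0,0],[0,0,0,0],[0,0,0,0],[0,0,0,0]],
])

```text
t: 19.1
eef_pos: [0.5992, -0.0168, 0.0412]
ee_rot: [3.141, 0.0, 0.28]
force: [2.2, -5.1, -1.5]
width: 0.0237
gripper_force: 30.0
```

servo_tool([
  [[0,0,0,0],[0,0,0,0],[0,0,0,0],[0,0,0,0],[0,0,0,0],[0,0,0,0],[0,0,0,0],[0,0,0,0],[0,0,0,0],[0,0,0,0]],
])

```text
t: 19.93
eef_pos: [0.5993, -0.0168, 0.0412]
ee_rot: [3.141, -0.0, 0.28]
force: [2.6, -4.1, -1.8]
width: 0.0236
gripper_force: 30.0
```

servo_tool([
  [[0,0,0,0],[0,0,0,0],[0,0,0,0],[0,0,0,0],[0,0,0,0],[0,0,0,0],[0,0,0,0],[0,0,0,0],[0,0,0,0],[0,0,0,0]],
])

```text
t: 20.77
eef_pos: [0.5993, -0.0168, 0.0412]
ee_rot: [3.141, 0.0, 0.28]
force: [1.5, -4.4, -1.5]
width: 0.0234
gripper_force: 30.0
```

servo_tool([
  [[0,0,0,0],[0,0,0,0],[0,0,0,0],[0,0,0,0],[0,0,0,0],[0,0,0,0],[0,0,0,0],[0,0,0,0],[0,0,0,0],[0,0,0,0]],
])

```text
t: 21.6
eef_pos: [0.5993, -0.0168, 0.0412]
ee_rot: [3.141, -0.0, 0.28]
force: [1.4, -5.4, -1.6]
width: 0.0239
gripper_force: 30.0
```

servo_tool([
  [[0,0,0,0],[0,0,0,0],[0,0,0,0],[0,0,0,0],[0,0,0,0],[0,0,0,0],[0,0,0,0],[0,0,0,0],[0,0,0,0],[0,0,0,0]],
])

```text
t: 22.43
eef_pos: [0.5993, -0.0168, 0.0412]
ee_rot: [3.141, -0.0, 0.28]
force: [1.6, -4.9, -0.4]
width: 0.0235
gripper_force: 30.0
```

servo_tool([
  [[0,0,0,0],[0,0,0,0],[0,0,0,0],[0,0,0,0],[0,0,0,0],[0,0,0,0],[0,0,0,0],[0,0,0,0],[0,0,0,0],[0,0,0,0]],
])

```text
t: 23.27
eef_pos: [0.5992, -0.0168, 0.0412]
ee_rot: [3.141, 0.0, 0.28]
force: [1.3, -4.2, -1.1]
width: 0.0236
gripper_force: 30.0
```

servo_tool([
  [[0,0,0,0],[0,0,0,0],[0,0,0,0],[0,0,0,0],[0,0,0,0],[0,0,0,0],[0,0,0,0],[0,0,0,0],[0,0,0,0],[0,0,0,0]],
])

```text
t: 24.1
eef_pos: [0.5992, -0.0168, 0.0412]
ee_rot: [3.141, 0.0, 0.28]
force: [2.6, -4.8, -0.6]
width: 0.0235
gripper_force: 30.0
```

servo_tool([
  [[0,0,0,0],[0,0,0,0],[0,0,0,0],[0,0,0,0],[0,0,0,0],[0,0,0,0],[0,0,0,0],[0,0,0,0],[0,0,0,0],[0,0,0,0]],
])

```text
t: 24.93
eef_pos: [0.5993, -0.0168, 0.0412]
ee_rot: [3.141, -0.0, 0.28]
force: [2.4, -5.3, -1.2]
width: 0.0238
gripper_force: 30.0
```

servo_tool([
  [[0,0,0,0],[0,0,0,0],[0,0,0,0],[0,0,0,0],[0,0,0,0],[0,0,0,0],[0,0,0,0],[0,0,0,0],[0,0,0,0],[0,0,0,0]],
])

```text
t: 25.77
eef_pos: [0.5993, -0.0168, 0.0412]
ee_rot: [3.141, -0.0, 0.28]
force: [2.2, -6.3, -0.9]
width: 0.024
gripper_force: 30.0
```

Run:
```python
from tgt import *
ims=[]
for k in range(8): ims.append(save("side",f"hold{k}").astype(int))
rel(.028,0,.041); print(telemetry.get_state()["moment"])
# motion between frames: socket region near the bracket front vs a static patch
for nm,(a,b,c,d) in dict(socket=(205,225,295,322),static=(225,245,370,395)).items():
    print(nm,[round(np.abs(ims[i+1][a:b,c:d]-ims[i][a:b,c:d]).mean(),2) for i in range(7)],round(np.abs(ims[7][a:b,c:d]-ims[0][a:b,c:d]).mean(),2))
for n in("dropper_bottle_mid","can_mid","small_can_mid"):
    print(n,[(round(r["conf"],2),np.round(r["position"],3).tolist()) for r in recognise("side",n)[:2]])
o=np.concatenate([ims[7][130:235,225:365],],1).astype(np.uint8)[:,:,::-1]
cv2.imwrite("pics/fin.png",cv2.resize(o,(800,600),interpolation=cv2.INTER_CUBIC))
```

```text
t 26.17 fixture xyz [29.  -0.2 41.2] yaw err(roll to do) -0.001 tool shift mm [-1.  -0.2  0.2] F [ 2.5 -5.2 -0.8] w 0.0237 gf 29.999783034436405 q [ 0.3   0.39 -0.36  0.   -0.82  1.55]
[-1.75096458 -0.71033125  0.07302415]
socket [np.float64(2.54), np.float64(2.62), np.float64(2.58), np.float64(2.56), np.float64(2.58), np.float64(2.43), np.float64(2.46)] 2.41
static [np.float64(1.9), np.float64(2.02), np.float64(1.88), np.float64(1.91), np.float64(1.97), np.float64(1.99), np.float64(1.98)] 1.96
dropper_bottle_mid [(0.68, [0.701, -0.136, 0.044])]
can_mid [(0.88, [0.424, 0.084, 0.041])]
small_can_mid [(0.73, [0.617, -0.23, 0.014])]
```

Run:
```python
from tgt import *
ims=[save("top",f"th{k}").astype(int) for k in range(10)]
o=cv2.imread("pics/top4.png")[:,:,::-1].astype(int); o0=cv2.imread("pics/top0.png")[:,:,::-1].astype(int)
for nm,(a,b,c,d) in dict(socket=(237,256,292,310),nut=(228,240,290,306),chuck=(262,285,298,316),static=(275,294,260,278)).items():
    f=lambda x,y:round(float(np.abs(x[a:b,c:d]-y[a:b,c:d]).mean()),2)
    print(nm,[f(ims[i+1],ims[i]) for i in range(9)],"0-9",f(ims[9],ims[0]),"vs top4",f(o,ims[9]),"top4-top0",f(o,o0))
for n in("small_can_mid","can_mid","lever_tip"):
    print(n,[(round(r["conf"],2),np.round(r["position"],3).tolist()) for r in recognise("top",n)[:2]])
im=ims[9].astype(np.uint8)[160:310,230:430,::-1]; cv2.imwrite("pics/topfin.png",cv2.resize(im,(800,600),interpolation=cv2.INTER_CUBIC))
rel(.028,0,.041)
```

```text
socket [2.57, 2.84, 2.64, 2.54, 2.59, 2.59, 2.66, 2.7, 2.66] 0-9 2.54 vs top4 28.39 top4-top0 25.37
nut [4.24, 4.35, 4.16, 4.06, 3.83, 4.41, 4.2, 4.13, 4.09] 0-9 3.95 vs top4 60.64 top4-top0 27.73
chuck [3.14, 3.49, 3.52, 3.39, 3.34, 3.36, 3.57, 3.74, 3.42] 0-9 3.25 vs top4 19.32 top4-top0 24.02
static [2.15, 2.17, 2.24, 2.23, 2.32, 2.31, 2.21, 2.11, 2.14] 0-9 2.05 vs top4 11.76 top4-top0 25.63
small_can_mid [(0.6, [0.599, -0.235, 0.067]), (0.53, [0.548, -0.177, 0.061])]
can_mid [(0.67, [0.416, 0.07, 0.054])]
lever_tip [(0.34, [0.542, -0.027, 0.09])]
t 26.97 fixture xyz [29.  -0.2 41.2] yaw err(roll to do) -0.001 tool shift mm [-1.  -0.2  0.2] F [ 2.6 -4.7 -1.4] w 0.0235 gf 29.99955302802846 q [ 0.3   0.39 -0.36  0.   -0.82  1.55]
```

View pics/topfin.png

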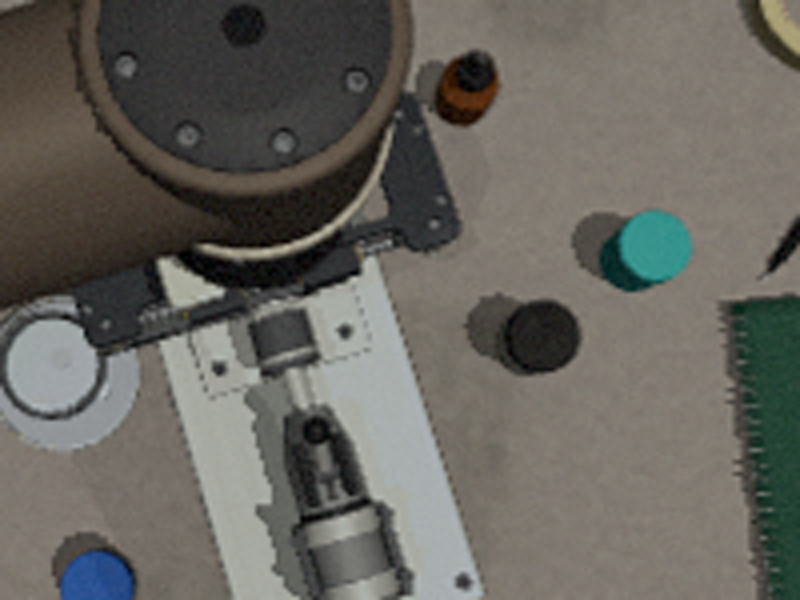

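In the top view the lever knob is forward at (315,430) and the socket at (283,335) isn't moving. The bottle and cans are where they were. The grip has held at 24 mm for over 10 s, so I'm handing in.

```bash
python3 -c "
from station import ticket
print(ticket.job_done())"
```

```text
the job is handed in; nothing more can be done
None
```

I handed the job in at about 27 s with the run lever fully on and the bolt head still gripped at 30 N. I held it for over 10 s, longer than the 7 s nut run. The socket showed no motion between frames, so I take the driver as stalled, though I had no direct nut or spindle reading. My first lever push slipped back to about 60% and needed a second one, and the bottle and both cans are undisturbed.

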